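Sort the tins by shape and clamp the flat ones in the sprung rack

ROBOT

A 6-joint arm with a two-finger parallel gripper is mounted at the origin on the work surface. World frame = base frame: x ahead of the robot, y to its left, z up, the work surface at z = 0. Lengths are in m, angles in degrees, forces in N, time in s.
With the tool pointing down it reaches from about 0.3 to 0.75 m from the base axis. Payload 8.5 kg.
Tool frame: the origin (TCP) lies midway between the tips of the shut fingers; the grasp point (between the pads) lies env.tcp_to_grasp behind it (env.tcp_to_grasp is the distance from the TCP to the grasp point, in m); z points along the fingers, y is the line along which they close (so a half turn about z gives the same grasp; the last joint's range is limited). The gripper opens to 85 mm and grips with 20 to 120 N. Pads are 22 mm wide; open, the fingers measure 114 mm over their backs; the gripper's body (76 mm by 85 mm) begins 54 mm behind the grasp point. The pads swing forward as they close: fully open they stand 13 mm farther back than shut.
Start: joints at [55.388, 21.807, 74.336, -0, 83.858, -12.336], TCP at [0.208, 0.509, 0.231] pointing down, gripper open.
Joint ranges: [-178.18, 178.18], [-50.72, 133.34], [12.68, 142.11], [-81.47, 261.47], [9.98, 163.14], [-165.26, 165.26]. Speed limits (degrees/s): [136.94, 136.94, 180, 180, 180, 180].

INTERFACE

Orientations are given as a 3x3 rotation matrix whose columns are the frame's x, y, z axes.
In Python, from rig import observe, optics, job, env gives the robot as it stands. The module is installed in compiled form; this text tells all that it offers.
- The arm moves only by the shell command python3 -m jog 'ROWS' [FORCE]. ROWS is JSON, a list of rows, each a list of 7 numbers: the turn, a rotation vector about the tool's x, y, z in rad, then the shift along the tool's x, y, z in m, then the opening in per cent of the stroke, from 0 (shut) to 100 (fully open). A call has 1 to 10 rows; each row shifts and turns the commanded pose from where the row before left it, along the tool's axes as they then stand; what a row does not reach is not made up. A row lasts 1/8 s, in which the tool goes at most 62.5 mm and 10.7 degrees, less where a joint would pass 70% of its speed; a pose out of reach is approached as far as the arm can. A call is refused whole if a number of a shift passes 0.0625 or a number of a turn 0.188, either way. A call with a gripper value outside its range is refused whole. The fingers move at their own pace and stop on an object; FORCE is the grip in N (left out, the last holds). Time passes only in rows, so rows that do not move let the fingers close. It gives the time, the measured TCP pose, the force, the opening and the grip force at its end, in the units of the state.
- observe(): the state, without advancing time (a new reading comes with each control period).
- optics.get_image(name): name is "scene" or "side" or "wrist"; returns a dict with "pixels" (420x560x3 uint8, red, green, blue), "mtx" (3x3 intrinsics, pixels), "dist_coeffs" ([k1, k2, p1, p2, k3] as OpenCV has them; the pictures are not rectified), "rvec" (rotation vector, rad) and "tvec" (3), from world to camera coordinates, as OpenCV has them. Camera axes: x right, y down, z forward; pixel columns grow to the right and rows downward; lengths in m; the calibration is good to about 2 mm. A picture is of the moment at which its call begins. There is no depth.
- job.close_job(): hands the job in; it is judged then, once.
The state is a dict: "time_s": time; "q": joint angles; "qvel": joint speeds; "joint_efforts": joint torques, N m; "position": TCP position; "tool_rot": TCP orientation; "ft_force": force on the tool from outside, world axes, zero at the start; "wrist_torque": the same for the moment, N m; "grip_width": finger opening in m; "gripper_force": force on a finger pad.
Only numpy, scipy, OpenCV 4.12 (cv2) and the standard library are available. Lean on these libraries where they do the work, as an engineer would, in place of code of your own. Each camera call takes 0.05 s, during which the arm holds its last target. There are 200 camera calls.

TASK

Sort the closed aluminium tins by shape: put the round one upright in the wooden tray, and stand the two rectangular ones on their long edge side by side across the white rack, between its sprung keeper and the fixed end wall. Then slide the keeper up by its black handle until both rectangular tins are packed flush against the end wall and the sprung pad holds them with about 6 N, and let go; feel for it, as the pad is screwed to a different reach each day, and do not crush the pad against the tins. Leave the shaving bowl, nail clipper and lotion bottle alone.

Things in the scene. Friction and masses are not known exactly. Their poses are not given: they have to be found in the camera images.
- rack: White plastic rack, fixed, 130 mm in x by 282 mm in y. Origin on the table, mid-width. Floor top 6 mm above the table; side lips 16 mm high over the table leave 118 mm clear in x. Rectangular tins stand in it with their 95 mm length along rack x and 30 mm thickness along rack y; packed flush, their centres lie at y = +95 and +65 mm.
- end_wall (a point): Middle of the inner face of the rack's fixed end wall, at rack y = +110 mm and 28 mm above the table; axes as the rack's. The wall is 12 mm thick, 56 mm high and 130 mm wide.
- keeper: Steel keeper sliding along rack y towards the end wall (+y), 170 mm of travel; starts at rack y = -130 to -118 mm. Origin at table level, rack x = 0, mid-thickness of its 10 mm plate. Ahead of it (+y) rides a sprung rubber pad, 90 mm wide, 10 to 54 mm above the table. The pad's front face is 40 to 70 mm ahead of the origin: set differently each time, not reported.
- handle (a point): Top centre of the keeper's black upright tab: 40 mm in x, 14 mm in y, 59 to 101 mm above the table. The keeper drags with a steady dry friction of about 11 N and stays where left. The pad gives at 0.9 N plus 0.45 N per mm and hits its stop after 20 mm (9.9 N): the moving hand feels about 11 N sliding free, up to 3 N more shoving tins, 17 N with the pad at 6 N; less once stopped.
- case_a: Rectangular closed aluminium tin, 95 mm (x) by 30 mm (y) by 60 mm high (z), standing on its long edge; about 0.11 kg. Origin at the centre of its underside.
- case_b: The second rectangular tin, identical to the first. The order of the two in the rack does not matter.
- round_tin: Round closed aluminium tin, 62 mm diameter, 45 mm high, standing upright; about 0.09 kg. Origin at the centre of its underside.
- tray: Open square wooden tray, fixed, 160 by 160 mm outside, walls 5 mm thick and 30 mm high, floor about 5 mm thick. Origin at the centre of its underside.
- bowl: White ceramic shaving bowl, 104 mm diameter, 55 mm high, loose; bystander. Origin at the centre of its underside.
- clipper: Grey plastic nail clipper lying flat, 82 by 16 by 13 mm, long along x, loose; bystander. Origin at the centre of its underside.
- lotion: Grey lotion bottle with a white cap, 54 mm diameter, 130 mm high, loose; bystander. Origin at the centre of its underside.
Mind the look-alikes: they are no part of the job. What is shaped like the case_b but blue is not meant.

How it is judged:
By the outcome, as a careful person would: the job done as asked, in the order asked, and still so for the second after the job is handed in, with the robot touching nothing.
It also fails if it takes over 72 s, if anything falls off the work surface, if the arm or the gripper's body presses on something with over 40 N, if the wrist force passes 120 N, or if a joint passes its speed limit or range.

## Working session

There is one attempt and no reset: what is moved stays moved. The work goes in short steps, Python scripts to look and compute and a shell command to move; the robot and the scene stay as the last step left them, time stands still between calls to the robot, and variables do not carry over. Pictures are saved under pics/ and viewed, at most 10 in all, crops included, and the job is handed in when it is done.

```bash
mkdir -p pics; cat > h.py <<'E'
import numpy as np,cv2
from rig import observe,optics,job,env
def snap(n,f=None):
    d=optics.get_image(n)
    if f: cv2.imwrite('pics/'+f,d['pixels'][:,:,::-1])
    np.save(f'last_{n}.npy',d,allow_pickle=True); return d
def load(n): return np.load(f'last_{n}.npy',allow_pickle=True).item()
def cast(d,uv,z):
    uv=np.array(uv,float).reshape(-1,1,2)
    n=cv2.undistortPoints(uv,d['mtx'],d['dist_coeffs']).reshape(-1,2)
    R=cv2.Rodrigues(np.array(d['rvec'],float))[0];c=-R.T@np.array(d['tvec']).ravel()
    r=np.c_[n,np.ones(len(n))]@R
    return c+r*((z-c[2])/r[:,2])[:,None]
def proj(d,P):
    return cv2.projectPoints(np.array(P,float).reshape(-1,3),np.array(d['rvec'],float),np.array(d['tvec'],float),d['mtx'],np.array(d['dist_coeffs'],float))[0].reshape(-1,2)
E
python3 - <<'E'
from h import *
np.set_printoptions(precision=4,suppress=True)
a=[snap(n,n+'0.png') for n in('scene','side','wrist')]
for d in a:
    R=cv2.Rodrigues(np.array(d['rvec'],float))[0];print(-R.T@np.array(d['tvec']).ravel(),R[2])
o=observe();print(o['tool_rot'],env.tcp_to_grasp,o['time_s'],o['grip_width'])
E
```

```text
[ 1.4604 -0.0676  0.8691] [-0.7713 -0.024  -0.636 ]
[0.4457 0.5618 0.7793] [ 0.0513 -0.6812 -0.7303]
[0.1327 0.5401 0.373 ] [ 0.2923 -0.1219 -0.9485]
[[-0.9253  0.3791 -0.0006]
 [ 0.3791  0.9253 -0.0009]
 [ 0.0002 -0.0011 -1.    ]] 0.0187 0.15 0.08528127068738577
```

View pics/scene0.png

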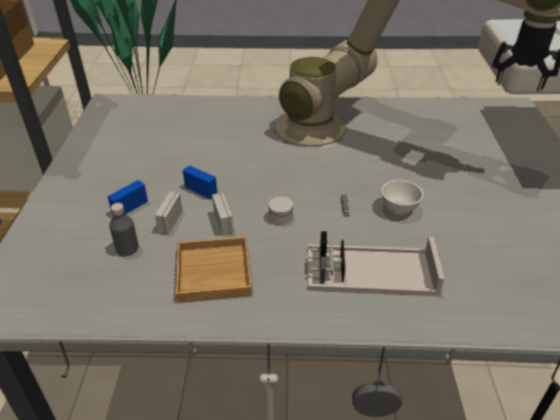

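View pics/side0.png

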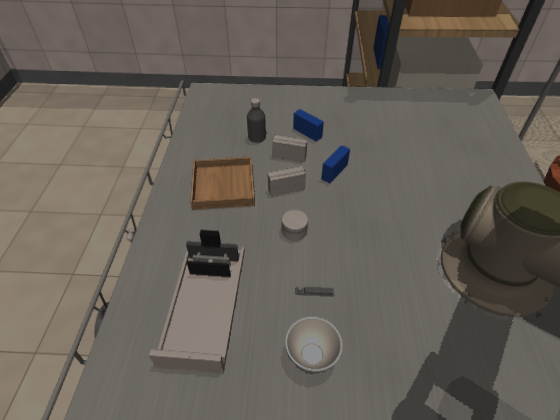

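Scene view: silver rectangular tins are at (169,212) and (223,213). The blue boxes at (128,198) and (200,182) are look-alikes. The round tin is at (281,210), the tray at (214,268), the rack from (308,268) to (437,268) with its end wall on the right (+y), and the handle at (323,242). The side view agrees: tins at (290,148) and (287,180), round tin at (294,222). The aluminium pair fits the description, so I'll confirm it in an enlarged crop.

```bash
python3 - <<'E'
from h import *
s=load('scene')['pixels'];t=load('side')['pixels']
a=cv2.resize(s[165:305,95:305],None,fx=3.8,fy=3.8,interpolation=2)[:,:400*2]
A=cv2.resize(s[160:300,100:300],(400,280),interpolation=2);B=cv2.resize(t[120:260,170:370],(400,280),interpolation=2)
C=cv2.resize(s[225:305,295:455],(400,200),interpolation=2);D=cv2.resize(t[225:375,150:350],(400,300),interpolation=2)
C=np.vstack([C,np.zeros((100,400,3),np.uint8)])
cv2.imwrite('pics/crop1.png',np.vstack([np.hstack([A,B]),np.hstack([C,D])])[:,:,::-1])
E
```

```text
(no output)
```

View pics/crop1.png

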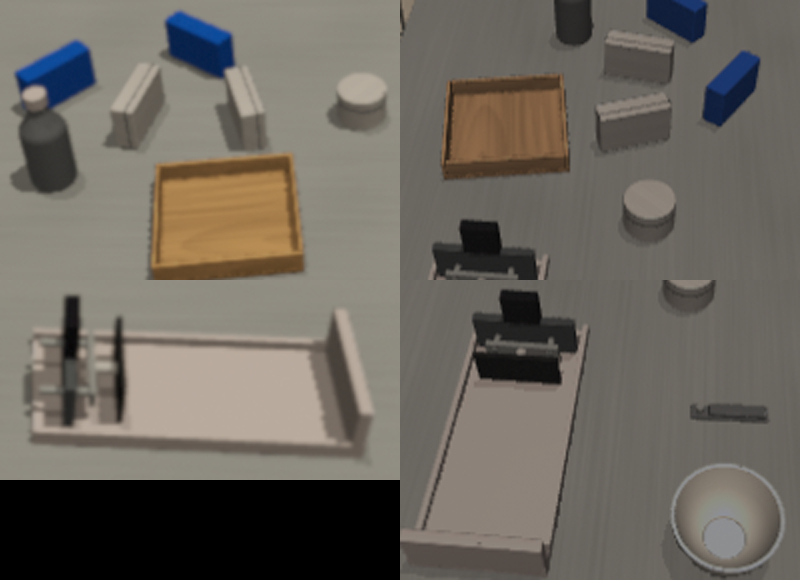

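```bash
python3 - <<'E'
from h import *
np.set_printoptions(precision=4,suppress=True)
S,T=load('scene'),load('side')
B=lambda p:[((x-400)/2+170,y/2+120) for x,y in p]
A=lambda p:[(x/2+100,y/2+160) for x,y in p]
C=lambda p:[(x/2.5+295,(y-280)/2.5+225) for x,y in p]
D=lambda p:[((x-400)/2+150,(y-280)/2+225) for x,y in p]
def show(n,d,p,z):
    P=cast(d,p,z)[:,:2];print(n,P.tolist() and P.round(4).tolist(),'mean',P.mean(0))
show('t1 side',T,B([(609,32),(674,40),(672,52),(605,45)]),.06)
show('t1 scene',S,A([(148,65),(162,68),(131,106),(113,104)]),.06)
show('t2 side',T,B([(597,105),(668,94),(671,104),(598,116)]),.06)
show('t2 scene',S,A([(226,69),(246,67),(263,109),(241,113)]),.06)
show('round scene',S,A([(361,89)]),.045)
show('round side',T,B([(650,200)]),.045)
show('tray scene',S,A([(153,166),(293,155),(302,263),(151,272)]),.03)
show('tray side',T,B([(444,80),(562,75),(569,168),(443,174)]),.03)
show('rack lips far/near scene left ends',S,C([(33,329),(33,432)]),.016)
show('wall top scene inner',S,C([(330,313),(357,418)]),.056)
show('wall top scene outer',S,C([(341,311),(371,413)]),.056)
show('wall top side outer',T,D([(401,540),(547,549)]),.056)
show('handle scene',S,C([(72,296)]),.101)
show('handle side',T,D([(501,291),(539,292)]),.101)
W=load('wrist')
print(proj(W,[[.45,-.06,.03],[.45,-.3,.06],[.6,.1,0]]))
E
```

```text
t1 side [[0.5082, -0.3772], [0.4172, -0.3638], [0.4197, -0.3374], [0.5119, -0.3479]] mean [ 0.4643 -0.3566]
t1 scene [[0.4235, -0.3525], [0.4291, -0.334], [0.5036, -0.3587], [0.5004, -0.3808]] mean [ 0.4641 -0.3565]
t2 side [[0.5142, -0.2254], [0.424, -0.2512], [0.4199, -0.2323], [0.5115, -0.2049]] mean [ 0.4674 -0.2285]
t2 scene [[0.429, -0.254], [0.4243, -0.2295], [0.5052, -0.2007], [0.5132, -0.2261]] mean [ 0.4679 -0.2276]
round scene [[0.4459, -0.0849]] mean [ 0.4459 -0.0849]
round side [[0.4421, -0.0811]] mean [ 0.4421 -0.0811]
tray scene [[0.5752, -0.3235], [0.5525, -0.1626], [0.7191, -0.1413], [0.735, -0.2976]] mean [ 0.6455 -0.2313]
tray side [[0.7307, -0.2975], [0.5698, -0.3168], [0.5435, -0.1412], [0.6974, -0.1226]] mean [ 0.6353 -0.2195]
rack lips far/near scene left ends [[0.5582, -0.0173], [0.6873, -0.02]] mean [ 0.6227 -0.0187]
wall top scene inner [[0.5719, 0.2486], [0.6997, 0.2457]] mean [0.6358 0.2472]
wall top scene outer [[0.5689, 0.259], [0.6937, 0.2584]] mean [0.6313 0.2587]
wall top side outer [[0.6898, 0.2611], [0.5591, 0.262]] mean [0.6244 0.2615]
handle scene [[0.6054, 0.0125]] mean [0.6054 0.0125]
handle side [[0.6411, 0.0085], [0.6007, 0.0077]] mean [0.6209 0.0081]
[[ -5.8863 461.9158]
 [-99.5023 486.833 ]
 [135.8449 488.0656]]
```

```bash
python3 -c "
from h import *
o=observe();R=o['tool_rot'];p=o['position'];W=load('wrist')
r=cv2.Rodrigues(np.array(W['rvec'],float))[0];c=-r.T@np.array(W['tvec']).ravel()
print('cam in tool',np.array(R).T@(c-p),(np.array(R).T@r.T).round(3),W['mtx'])"
```

```text
cam in tool [ 0.08199587  0.00016891 -0.1421342 ] [[-0.001 -0.948 -0.317]
 [ 1.    -0.    -0.001]
 [ 0.001 -0.317  0.948]] [[359.60435889   0.         276.98797711]
 [  0.         359.60435889 210.5866488 ]
 [  0.           0.           1.        ]]
```

Estimates in world xy:

| Item | Position |
|---|---|
| Round tin | (.444,-.083) |
| Tin 1 | (.464,-.357) |
| Tin 2 | (.468,-.228), about 17° |
| Tray | (.639,-.226) |
| Rack origin | (.624,.138), yaw about 0 |

I'll square the tool up and go above the round tin.

```bash
python3 -m jog '[[0,0,-0.13,0,0,0,100],[0,0,-0.13,0,0,0,100],[0,0,-0.13,0,0,0,100],[0,0,0,-0.0215,-0.0538,0,100],[0,0,0,-0.0215,-0.0538,0,100],[0,0,0,-0.0215,-0.0538,0,100],[0,0,0,-0.0215,-0.0538,0,100],[0,0,0,-0.0215,-0.0538,0,100],[0,0,0,-0.0215,-0.0538,0,100],[0,0,0,-0.0215,-0.0538,0,100]]'
python3 -m jog '[[0,0,0,-0.0215,-0.0538,0,100],[0,0,0,-0.0215,-0.0538,0,100],[0,0,0,-0.0215,-0.0538,0,100],[0,0,0,-0.0215,-0.0538,0,100],[0,0,0,0,0,0,100]]'
python3 - <<'E'
from h import *
snap('wrist','w1.png');o=observe();print(o['position'],np.array(o['tool_rot']).round(3).tolist())
E
```

```text
time_s: 1.4
position: [0.3597, 0.1307, 0.2314]
tool_rot: [[-1.0, -0.001, 0.0], [-0.001, 1.0, 0.0], [-0.0, 0.0, -1.0]]
ft_force: [1.2, 0.4, -0.1]
grip_width: 0.0855
gripper_force: 0.0
time_s: 2.02
position: [0.4465, -0.0856, 0.2307]
tool_rot: [[-1.0, 0.003, -0.001], [0.003, 1.0, -0.0], [0.001, -0.0, -1.0]]
ft_force: [0.3, -0.1, 0.1]
grip_width: 0.0856
gripper_force: 0.0
[ 0.44574428 -0.08373172  0.23076943] [[-1.0, 0.002, -0.001], [0.002, 1.0, 0.001], [0.001, 0.001, -1.0]]
```

View pics/w1.png

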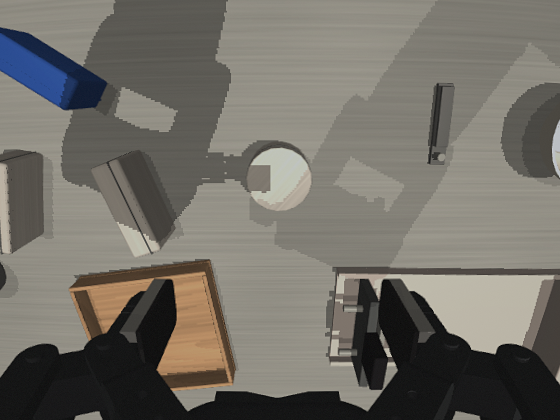

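Wrist view: round tin top at (279,178), tray corners (72,290), (209,261), (232,382), rack far lip along row 270 with its left end at (333,270), tin 2 at (133,203).

```bash
python3 - <<'E'
from h import *
np.set_printoptions(precision=4,suppress=True)
W=load('wrist')
print('round',cast(W,[(279,178)],.045))
print('tray',cast(W,[(72,289),(209,261),(234,382)],.03))
print('rack',cast(W,[(334,269),(560,270)],.016))
print('t2',cast(W,[(93,171),(132,256),(103,163),(147,252)],.06))
print('tcp',proj(W,[[.4457,-.0837,.045],[.4457,-.0837,.231]]))
E
```

```text
round [[ 0.442  -0.0836  0.045 ]]
tray [[ 0.5709 -0.3161  0.03  ]
 [ 0.5351 -0.1579  0.03  ]
 [ 0.6999 -0.1391  0.03  ]]
rack [[ 0.5523 -0.0226  0.016 ]
 [ 0.5586  0.2473  0.016 ]]
t2 [[ 0.4307 -0.2519  0.06  ]
 [ 0.5151 -0.2268  0.06  ]
 [ 0.4235 -0.2414  0.06  ]
 [ 0.5107 -0.2113  0.06  ]]
tcp [[278.9421 181.901 ]
 [280.7794 281.9845]]
```

```bash
python3 -m jog '[[0,0,0,0.003,0,0.05,100],[0,0,0,0,0,0.05,100],[0,0,0,0,0,0.05,100],[0,0,0,0,0,0.045,100],[0,0,0,0,0,0.031,100],[0,0,0,0,0,0,100],[0,0,0,0,0,0,50],[0,0,0,0,0,0,50],[0,0,0,0,0,0,50],[0,0,0,0,0,0,50]]' 30
```

```text
time_s: 3.32
position: [0.4433, -0.0825, 0.0069]
tool_rot: [[-1.0, -0.001, 0.003], [-0.001, 1.0, -0.001], [-0.003, -0.001, -1.0]]
ft_force: [-0.7, 3.4, 7.5]
grip_width: 0.0613
gripper_force: 32.5
```

```bash
python3 -m jog '[[0,0,0,0,0,-0.05,50],[0,0,0,0,0,-0.05,50],[0,0,0,-0.039,-0.0287,-0.02,50],[0,0,0,-0.039,-0.0287,0,50],[0,0,0,-0.039,-0.0287,0,50],[0,0,0,-0.039,-0.0287,0,50],[0,0,0,-0.039,-0.0287,0.03,50],[0,0,0,0,0,0.04,50],[0,0,0,0,0,0.03,50],[0,0,0,0,0,0.008,50]]'
python3 -m jog '[[0,0,0,0,0,0.004,50],[0,0,0,0,0,0,50]]'
```

```text
time_s: 4.58
position: [0.6372, -0.2254, 0.0164]
tool_rot: [[-1.0, -0.001, -0.002], [-0.001, 1.0, 0.001], [0.002, 0.001, -1.0]]
ft_force: [0.0, -0.6, 0.1]
grip_width: 0.0614
gripper_force: 33.7
time_s: 4.82
position: [0.6384, -0.2261, 0.0148]
tool_rot: [[-1.0, -0.001, 0.002], [-0.001, 1.0, -0.001], [-0.002, -0.001, -1.0]]
ft_force: [0.0, -1.1, -0.1]
grip_width: 0.0613
gripper_force: 33.7
```

```bash
python3 -m jog '[[0,0,0,0,0,0.003,50],[0,0,0,0,0,0,100],[0,0,0,0,0,0,100],[0,0,0,0,0,0,100],[0,0,0,0,0,-0.03,100],[0,0,0,0,0,-0.05,100],[0,0,0,0.02,0,-0.058,100],[0,0,0,0.05,0,-0.03,100],[0,0,0,0.05,0,-0.05,100],[0,0,0,0.05,0,0,100]]'
python3 -m jog '[[0,0,-0.15,0,0,0,100],[0,0,-0.15,0,0,0,100],[0,0,0,0,0,0,100]]'
python3 - <<'E'
from h import *
np.set_printoptions(precision=4,suppress=True)
W=snap('wrist','w2.png');o=observe();print(o['position'],np.array(o['tool_rot']).round(3).tolist())
S=snap('scene');cv2.imwrite('pics/w2s.png',np.vstack([W['pixels'],cv2.resize(S['pixels'][160:300,100:300],(400,280))[:180,:400] if 0 else W['pixels'][:0]])[:,:,::-1])
print(proj(W,[[.468,-.228,.06],[.464,-.357,.06]]))
E
```

```text
time_s: 6.08
position: [0.4733, -0.2267, 0.2257]
tool_rot: [[-1.0, -0.002, 0.005], [-0.002, 1.0, -0.004], [-0.005, -0.004, -1.0]]
ft_force: [0.1, -0.6, -0.3]
grip_width: 0.0858
gripper_force: 0.0
time_s: 6.45
position: [0.4736, -0.226, 0.2227]
tool_rot: [[-0.955, -0.295, 0.0], [-0.295, 0.955, -0.0], [-0.0, -0.0, -1.0]]
ft_force: [0.4, 0.8, -0.4]
grip_width: 0.0854
gripper_force: 0.0
[ 0.4737 -0.226   0.2226] [[-0.956, -0.294, 0.0], [-0.294, 0.956, -0.0], [-0.0, -0.0, -1.0]]
[[276.4913 182.3691]
 [132.5857 134.7997]]
```

View pics/w2.png

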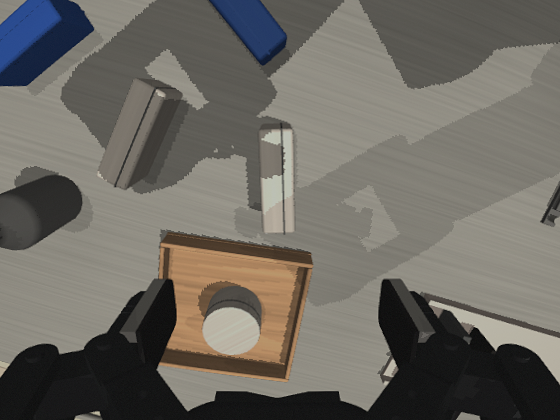

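```bash
python3 - <<'E'
from h import *
np.set_printoptions(precision=4,suppress=True)
W=load('wrist');R=np.array(observe()['tool_rot']);p=np.array(observe()['position'])
def f(n,c):
    P=cast(W,c,.06);print(n,P[:,:2].tolist(),P.mean(0));
    for a,b in((0,3),(1,2)):
        e=P[b]-P[a];print(np.degrees(np.arctan2(e[1],e[0])),np.linalg.norm(e))
    print('tool shift',R.T@(P.mean(0)-p), 'width',np.linalg.norm(P[0]-P[1]))
f('t2',[(260,127),(293,124),(295,232),(264,234)])
f('t1',[(135,80),(170,88),(128,188),(99,180)])
f('t1 seam',[(158,90),(158,90),(120,186),(120,186)])
print(cast(W,[(231,330)],.05), cast(W,[(160,235),(312,264)],.03))
E
```

```text
t2 [[0.4266832129025466, -0.25509568554938583], [0.4162419500538698, -0.22958762559338688], [0.5074737240095699, -0.19817789722808735], [0.5177015170302338, -0.22464164748953122]] [ 0.467  -0.2269  0.06  ]
18.49985253160048 0.09597801894408549
18.997815556429913 0.0964873443260092
tool shift [0.0066 0.0011 0.1625] width 0.02756231290356445
t1 [[0.419595716227832, -0.36351062470102025], [0.41773355456323, -0.33427128752830426], [0.5114599086874398, -0.35259635239538173], [0.5118820061589835, -0.37926835798825514]] [ 0.4652 -0.3574  0.06  ]
-9.689714042468317 0.09362192834805416
-11.062724952177888 0.09550098145987496
tool shift [ 0.0467 -0.1231  0.1625] width 0.02929857478385056
t1 seam [[0.422044410478035, -0.3434827945546691], [0.422044410478035, -0.3434827945546691], [0.5117624345714655, -0.3599088965745584], [0.5117624345714655, -0.3599088965745584]] [ 0.4669 -0.3517  0.06  ]
-10.375139376784501 0.09120932339841796
-10.375139376784501 0.09120932339841796
tool shift [ 0.0434 -0.1181  0.1625] width 0.0
[[ 0.6364 -0.2262  0.05  ]] [[ 0.5621 -0.3227  0.03  ]
 [ 0.5472 -0.1652  0.03  ]]
```

Round tin is upright in the tray at (231,328). Tin 2's top spans (260,127) to (295,234), at 18.7°. Descending on it.

```bash
python3 -m jog '[[0,0,-0.028,0.0066,0.001,0.05,100],[0,0,0,0,0,0.05,100],[0,0,0,0,0,0.05,100],[0,0,0,0,0,0.035,60],[0,0,0,0,0,0.0155,60],[0,0,0,0,0,0,60],[0,0,0,0,0,0,10],[0,0,0,0,0,0,10],[0,0,0,0,0,0,10],[0,0,0,0,0,0,10]]' 30
python3 -m jog '[[0,0,0,0,0,0,10],[0,0,0,0,0,0,10],[0,0,0,0,0,-0.03,10],[0,0,0,0,0,-0.05,10],[0,0,0,0,0,-0.05,10],[0,0,0,0,0,-0.05,10],[0,0,0.165,0,0,0,10],[0,0,0.162,0,0,0,10],[0,0,0,0,0,0,10]]'
```

```text
time_s: 7.8
position: [0.4675, -0.2273, 0.0229]
tool_rot: [[-0.946, -0.323, 0.002], [-0.323, 0.946, -0.001], [-0.001, -0.002, -1.0]]
ft_force: [0.5, 0.5, 6.7]
grip_width: 0.0295
gripper_force: 31.4
time_s: 8.93
position: [0.4669, -0.2269, 0.202]
tool_rot: [[-1.0, -0.004, -0.0], [-0.004, 1.0, 0.0], [0.0, 0.0, -1.0]]
ft_force: [-0.5, 0.3, -0.0]
grip_width: 0.0298
gripper_force: 30.5
```

```bash
python3 -m jog '[[0,0,0,-0.0133,0.0553,0,10],[0,0,0,-0.0133,0.0553,0,10],[0,0,0,-0.0133,0.0553,0,10],[0,0,0,-0.0133,0.0553,0,10],[0,0,0,-0.0133,0.0553,0,10],[0,0,0,-0.0133,0.0553,0,10],[0,0,0,-0.0133,0.0553,0,10],[0,0,0,0,0,0,10]]'
python3 - <<'E'
from h import *
W=snap('wrist','w3.png')
E
```

```text
time_s: 9.93
position: [0.5592, 0.1636, 0.2014]
tool_rot: [[-1.0, -0.01, -0.001], [-0.01, 1.0, 0.0], [0.001, 0.0, -1.0]]
ft_force: [-0.7, 0.1, -0.5]
grip_width: 0.0296
gripper_force: 30.6
```

View pics/w3.png

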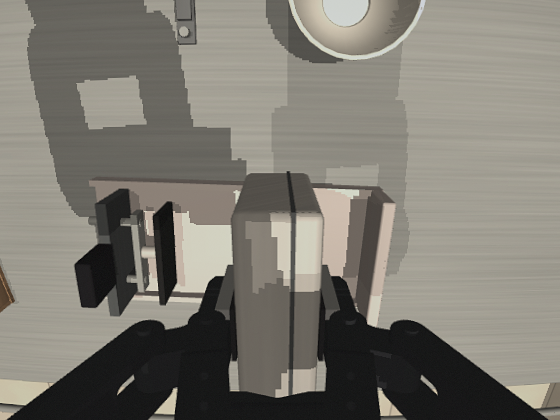

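```bash
python3 - <<'E'
from h import *
np.set_printoptions(precision=4,suppress=True)
W=load('wrist')
print('lip',cast(W,[(90,178),(160,181),(235,184),(314,186)],.016))
print('wall top',cast(W,[(383,190),(394,203),(368,300)],.056))
print('pad front top',cast(W,[(176,206),(166,303)],.054))
print('plate',cast(W,[(110,205),(130,190)],.054))
g=cv2.cvtColor(W['pixels'],cv2.COLOR_RGB2GRAY)
l=cv2.createLineSegmentDetector().detect(g[170:320])[0][:,0]+[0,170,0,170]
for s in l:
    if np.hypot(s[2]-s[0],s[3]-s[1])>35: print(s.round(1))
E
```

```text
lip [[ 0.5556 -0.0146  0.016 ]
 [ 0.5583  0.0534  0.016 ]
 [ 0.5607  0.1244  0.016 ]
 [ 0.5619  0.1986  0.016 ]]
wall top [[0.5543 0.2521 0.056 ]
 [0.5655 0.2626 0.056 ]
 [0.66   0.2494 0.056 ]]
pad front top [[0.5707 0.078  0.054 ]
 [0.6667 0.0603 0.054 ]]
plate [[0.5703 0.0203 0.054 ]
 [0.5569 0.0396 0.054 ]]
[171.8 203.1 176.5 281.9]
[197.4 311.6 209.8 276.6]
[157.7 289.5 154.8 251.8]
[370.6 189.6 313.1 187.3]
[ 80.6 306.7  73.6 265.3]
[383.2 203.3 366.5 318.4]
[228.9 221.7 242.1 186.5]
[232.2 263.2 230.4 225.6]
[295.6 214.4 294.1 289.4]
[130.5 225.6 135.9 277. ]
[143.2 209.4 146.1 244.3]
[289.9 268.1 290.4 224.4]
[290.9 223.2 286.5 174.3]
[312.1 187.6 325.3 222.8]
[228.2 224.7 190.6 223.7]
[345.  265.6 350.1 199.4]
[319.9 284.4 319.4 219.4]
[143.1 289.4 137.  225.6]
[244.3 173.3 284.4 172.3]
[310.7 182.2 378.2 186.3]
[ -1.2 260.1  15.4 301.7]
[233.3 265.6 235.2 318.2]
[354.5 299.2 367.3 196.9]
[240.6 184.6  89.4 179.7]
[381.6 292.  395.2 204.3]
[324.1 224.4 322.3 261.9]
[289.7 174.3 295.2 209.4]
[250.9 239.4 252.1 290.6]
[181.2 241.8 185.1 284.4]
[112.2 244.5 116.4 283.2]
[ 94.4 175.9 241.9 180.5]
[164.6 300.6 159.1 230.5]
```

Rack yaw is about -1.7°, origin about (.625,.138), inner wall face at y about .2485. The pad face at (175,205) is well clear. Placing the first tin at rack y=+68.

```bash
python3 -m jog '[[0,0,0.04,-0.034,0.021,0,10],[0,0,0,-0.034,0.021,0,10],[0,0,0,0,0,0.05,10],[0,0,0,0,0,0.05,10],[0,0,0,0,0,0.04,10],[0,0,0,0,0,0.02,10],[0,0,0,0,0,0.0075,10],[0,0,0,0,0,0,10]]'
```

```text
time_s: 10.98
position: [0.6283, 0.2002, 0.0348]
tool_rot: [[-0.999, 0.038, 0.0], [0.038, 0.999, -0.0], [-0.0, -0.0, -1.0]]
ft_force: [0.7, 1.1, -0.3]
grip_width: 0.0296
gripper_force: 30.6
```

```bash
python3 -m jog '[[0,0,0,0,0.006,0,10],[0,0,0,0,0,0.003,10],[0,0,0,0,0,0.0025,10],[0,0,0,0,0,0,10]]'
```

```text
time_s: 11.48
position: [0.6282, 0.207, 0.029]
tool_rot: [[-0.999, 0.038, -0.0], [0.038, 0.999, 0.0], [0.0, 0.0, -1.0]]
ft_force: [0.7, 0.2, -0.7]
grip_width: 0.0296
gripper_force: 30.6
```

```bash
python3 -m jog '[[0,0,0,0,0,0.001,45],[0,0,0,0,0,0,45],[0,0,0,0,0,0,45],[0,0,0,0,0,-0.02,45],[0,0,0,0,0,-0.05,45],[0,0,0,0,0,-0.06,60],[0,0,0,0,0,-0.06,100],[0,0,0,0.0142,-0.057,0,100],[0,0,0,0.0142,-0.057,0,100],[0,0,0,0.0142,-0.057,0,100]]'
python3 -m jog '[[0,0,0,0.0142,-0.057,0,100],[0,0,0,0.0142,-0.057,0,100],[0,0,0,0.0142,-0.057,0,100],[0,0,0,0.0142,-0.057,0,100],[0,0,0,0.0142,-0.057,0,100],[0,0,0,0.0142,-0.057,0,100],[0,0,0,0.0142,-0.057,0,100],[0,0,0.143,0,0,0,100],[0,0,0,0,0,0,100]]'
python3 - <<'E'
from h import *
W=snap('wrist');S=snap('side')
o=observe();print(o['position'],np.array(o['tool_rot']).round(3).tolist())
cv2.imwrite('pics/w4.png',np.hstack([W['pixels'][60:320,130:430],cv2.resize(S['pixels'][225:375,150:350],(400,300))[:260]])[:,:,::-1])
E
```

```text
time_s: 12.72
position: [0.5785, 0.0362, 0.2182]
tool_rot: [[-0.999, 0.037, 0.0], [0.037, 0.999, -0.0], [-0.001, -0.0, -1.0]]
ft_force: [0.5, -0.9, -0.2]
grip_width: 0.0853
gripper_force: 0.0
time_s: 13.85
position: [0.4645, -0.3575, 0.2179]
tool_rot: [[-0.984, 0.18, -0.0], [0.18, 0.984, 0.0], [0.0, 0.0, -1.0]]
ft_force: [0.0, 0.5, -0.8]
grip_width: 0.0856
gripper_force: 0.0
[ 0.46500634 -0.35668684  0.21815422] [[-0.984, 0.176, 0.0], [0.176, 0.984, -0.0], [-0.0, -0.0, -1.0]]
```

View pics/w4.png

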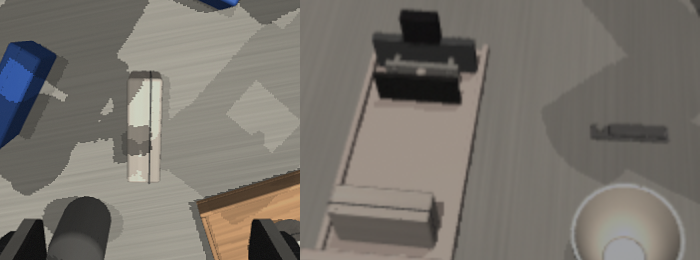

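First tin stands in the rack near the wall. Tin 1's top corners are (258,133), (291,133), (290,243), (259,242) in the wrist view. The lotion bottle is close by, so I'll check clearance.

```bash
python3 - <<'E'
from h import *
np.set_printoptions(precision=4,suppress=True)
W=load('wrist');R=np.array(observe()['tool_rot']);p=np.array(observe()['position'])
P=cast(W,[(258,133),(291,133),(290,243),(259,242)],.06);c=P.mean(0);print(c,'shift',R.T@(c-p))
for a,b in((0,3),(1,2)):
    e=R.T@(P[b]-P[a]);print(e)
S,T=snap('scene'),load('side')
L=np.vstack([cast(S,[(118,209)],.13),cast(T,[(256,102)],.13),cast(S,[(125,251)],.0),]);print(L);print('in tool',(L-c)@R)
E
```

```text
[ 0.4641 -0.3596  0.06  ] shift [ 0.0004 -0.003   0.1582]
[-0.0974 -0.0011  0.    ]
[-0.0984 -0.0001  0.    ]
[[ 0.5753 -0.4397  0.13  ]
 [ 0.5628 -0.4359  0.13  ]
 [ 0.5736 -0.4486  0.    ]]
in tool [[-0.1237 -0.0593 -0.07  ]
 [-0.1107 -0.0577 -0.07  ]
 [-0.1235 -0.0684  0.06  ]]
```

```bash
python3 -m jog '[[0,0,0,0.0,-0.002,0.05,100],[0,0,0,0,0,0.05,100],[0,0,0,0,0,0.05,100],[0,0,0,0,0,0.032,60],[0,0,0,0,0,0.014,60],[0,0,0,0,0,0,60],[0,0,0,0,0,0,10],[0,0,0,0,0,0,10],[0,0,0,0,0,0,10],[0,0,0,0,0,0,10]]' 30
python3 -m jog '[[0,0,0,0,0,0,10],[0,0,0,0,0,0,10],[0,0,0,0,0,-0.03,10],[0,0,0,0,0,-0.05,10],[0,0,0,0,0,-0.05,10],[0,0,0,0,0,-0.05,10],[0,0,-0.145,0,0,0,10],[0,0,0,0,0,0,10]]'
python3 - <<'E'
from h import *
o=observe();R=np.array(o['tool_rot']);print(R.round(3).tolist(),R.T@(np.array([.6265,.1505,.2])-o['position']))
T=load('side')
C=[((x-300)/2+150,y/2+225) for x,y in [(331,190),(434,196),(434,210),(331,205)]]
print(cast(T,C,.066))
E
```

```text
time_s: 15.25
position: [0.4651, -0.3598, 0.0236]
tool_rot: [[-0.984, 0.18, 0.002], [0.18, 0.984, -0.002], [-0.003, -0.002, -1.0]]
ft_force: [0.3, 0.9, 6.3]
grip_width: 0.0299
gripper_force: 30.8
time_s: 16.25
position: [0.4643, -0.359, 0.2025]
tool_rot: [[-0.999, 0.037, 0.0], [0.037, 0.999, -0.0], [-0.0, -0.0, -1.0]]
ft_force: [0.1, -0.0, -0.7]
grip_width: 0.0296
gripper_force: 30.1
[[-0.999, 0.037, 0.0], [0.037, 0.999, -0.0], [-0.0, -0.0, -1.0]] [-0.14331069  0.51513118  0.00228951]
[[0.67647246 0.19812317 0.066     ]
 [0.57961009 0.1988065  0.066     ]
 [0.57742892 0.21253571 0.066     ]
 [0.67281989 0.2129117  0.066     ]]
```

```bash
python3 -m jog '[[0,0,0,-0.0159,0.0572,0,10],[0,0,0,-0.0159,0.0572,0,10],[0,0,0,-0.0159,0.0572,0,10],[0,0,0,-0.0159,0.0572,0,10],[0,0,0,-0.0159,0.0572,0,10],[0,0,0,-0.0159,0.0572,0,10],[0,0,0,-0.0159,0.0572,0,10],[0,0,0,-0.0159,0.0572,0,10],[0,0,0,-0.0159,0.0572,0,10],[0,0,0,0,0,0,10]]'
python3 -m jog '[[0,0,0,0,0,0.05,10],[0,0,0,0,0,0.03,10],[0,0,0,0,0,0,10]]'
```

```text
time_s: 17.5
position: [0.6257, 0.154, 0.2005]
tool_rot: [[-0.999, 0.034, -0.002], [0.034, 0.999, 0.0], [0.002, 0.0, -1.0]]
ft_force: [0.2, -2.1, -0.8]
grip_width: 0.0297
gripper_force: 30.3
time_s: 17.88
position: [0.6245, 0.1493, 0.1195]
tool_rot: [[-0.999, 0.039, -0.006], [0.039, 0.999, -0.0], [0.006, -0.001, -1.0]]
ft_force: [-0.1, 0.5, -1.6]
grip_width: 0.0295
gripper_force: 30.2
```

```bash
python3 -m jog '[[0,0,0,-0.0015,0,0.04,10],[0,0,0,0,0,0.03,10],[0,0,0,0,0,0.012,10],[0,0,0,0,0,0.005,10],[0,0,0,0,0,0,10]]'
```

```text
time_s: 18.5
position: [0.628, 0.1501, 0.0362]
tool_rot: [[-0.999, 0.036, 0.002], [0.036, 0.999, 0.0], [-0.002, 0.0, -1.0]]
ft_force: [-0.5, 0.5, -0.6]
grip_width: 0.0299
gripper_force: 30.3
```

```bash
python3 -m jog '[[0,0,0,0,0,0.004,10],[0,0,0,0,0,0.0025,10],[0,0,0,0,0,0,10],[0,0,0,0,0,0,45],[0,0,0,0,0,0,45],[0,0,0,0,0,0,45],[0,0,0,0,0,-0.02,45],[0,0,0,0,0,-0.05,45],[0,0,0,0,0,-0.06,45],[0,0,0,0,0,-0.06,45]]'
python3 -m jog '[[0,0,0,0.03,-0.045,0,45],[0,0,0,0.03,-0.045,0,45],[0,0,0,0,-0.05,0,45],[0,0,0,0,0,0,45]]'
python3 - <<'E'
from h import *
W=snap('wrist');S=snap('side');o=observe();print(o['position'])
cv2.imwrite('pics/w5.png',np.hstack([W['pixels'],cv2.resize(S['pixels'][225:375,150:270],(240,300))[:,:240].repeat(1,0) if 0 else np.vstack([cv2.resize(S['pixels'][225:375,150:270],(240,300)),np.zeros((120,240,3),np.uint8)])])[:,:,::-1])
E
```

```text
time_s: 19.75
position: [0.6271, 0.1501, 0.2204]
tool_rot: [[-0.999, 0.036, -0.0], [0.036, 0.999, -0.0], [0.0, -0.0, -1.0]]
ft_force: [1.1, -0.3, -0.3]
grip_width: 0.0383
gripper_force: 0.0
time_s: 20.25
position: [0.5622, 0.0096, 0.2187]
tool_rot: [[-0.999, 0.04, 0.0], [0.04, 0.999, -0.0], [-0.0, -0.0, -1.0]]
ft_force: [0.3, 0.5, -0.0]
grip_width: 0.0388
gripper_force: 0.0
[0.56243482 0.01221317 0.21851186]
```

View pics/w5.png

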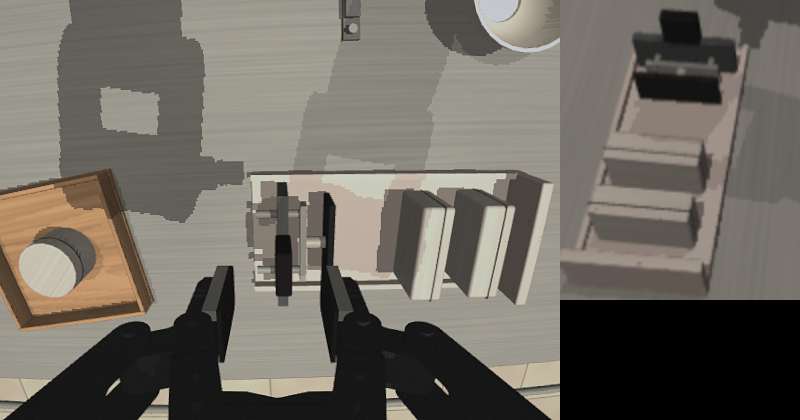

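Both tins stand in the rack. The handle's top face is centred at about (284,266) in the wrist view, with the pad front at (333,195).

```bash
python3 - <<'E'
from h import *
np.set_printoptions(precision=4,suppress=True)
W=load('wrist');o=observe();R=np.array(o['tool_rot']);p=np.array(o['position'])
h=cast(W,[(276.5,236),(291.5,236),(291.5,296),(276.5,296)],.101);print(h,h.mean(0),R.T@(h.mean(0)-p))
l=cast(W,[(250,172),(515,172)],.016);print(l,np.degrees(np.arctan2(l[1,0]-l[0,0],l[1,1]-l[0,1])))
w=cast(W,[(540,178),(516,301)],.056);print('wall inner',w)
print('padfront',cast(W,[(335,195)],.054),'tinB back',cast(W,[(412,190),(395,290)],.066))
E
```

```text
[[0.588  0.0083 0.101 ]
 [0.5885 0.02   0.101 ]
 [0.6425 0.0185 0.101 ]
 [0.642  0.0061 0.101 ]] [0.6153 0.0132 0.101 ] [-0.0528  0.0029  0.1175]
[[ 0.5547 -0.0165  0.016 ]
 [ 0.564   0.2508  0.016 ]] 1.9858934803102168
wall inner [[0.5606 0.2488 0.056 ]
 [0.6895 0.2493 0.056 ]]
padfront [[0.5703 0.0609 0.054 ]] tinB back [[0.5649 0.1254 0.066 ]
 [0.6625 0.1173 0.066 ]]
```

```bash
python3 -m jog '[[0,0,0,-0.057,0.0005,0,45],[0,0,0,0,0,0.05,45],[0,0,0,0,0,0.05,45],[0,0,0,0,0,0.03,45],[0,0,0,0,0,0.0095,45],[0,0,0,0,0,0,45]]' 60
python3 -m jog '[[0,0,0,0,0,0,0],[0,0,0,0,0,0,0],[0,0,0,0,0,0,0],[0,0,0,0,0,0,0]]' 60
```

```text
time_s: 21.1
position: [0.6197, 0.0115, 0.0794]
tool_rot: [[-0.999, 0.035, 0.0], [0.035, 0.999, 0.0], [-0.0, 0.0, -1.0]]
ft_force: [0.1, -0.3, 0.9]
grip_width: 0.0385
gripper_force: 0.0
time_s: 21.6
position: [0.6202, 0.0114, 0.0808]
tool_rot: [[-0.999, 0.035, 0.003], [0.035, 0.999, 0.0], [-0.003, 0.0, -1.0]]
ft_force: [-0.5, 3.0, 5.5]
grip_width: 0.0128
gripper_force: 60.6
```

```bash
python3 -m jog '[[0,0,0,0,0.005,0,0],[0,0,0,0,0.01,0,0],[0,0,0,0,0.01,0,0],[0,0,0,0,0.01,0,0],[0,0,0,0,0.01,0,0]]'; python3 -m jog '[[0,0,0,0,0.01,0,0],[0,0,0,0,0.01,0,0],[0,0,0,0,0.006,0,0]]';python3 -m jog '[[0,0,0,0,0.006,0,0],[0,0,0,0,0.006,0,0]]'
```

```text
time_s: 22.22
position: [0.6213, 0.0536, 0.0808]
tool_rot: [[-0.999, 0.036, 0.002], [0.036, 0.999, -0.004], [-0.002, -0.004, -1.0]]
ft_force: [-3.6, -12.2, 7.7]
grip_width: 0.0129
gripper_force: 60.9
time_s: 22.6
position: [0.6221, 0.0798, 0.0808]
tool_rot: [[-0.999, 0.036, 0.001], [0.036, 0.999, -0.004], [-0.001, -0.004, -1.0]]
ft_force: [-3.8, -11.5, 7.9]
grip_width: 0.0128
gripper_force: 61.0
time_s: 22.85
position: [0.6224, 0.0915, 0.0808]
tool_rot: [[-0.999, 0.036, 0.001], [0.036, 0.999, -0.004], [-0.001, -0.004, -1.0]]
ft_force: [-5.6, -11.8, 8.6]
grip_width: 0.0125
gripper_force: 61.0
```

```bash
python3 -m jog '[[0,0,0,0.001,0.006,0,0],[0,0,0,0.0002,0.006,0,0],[0,0,0,0.0002,0.004,0,0]]'; python3 -m jog '[[0,0,0,0.0001,0.004,0,0],[0,0,0,0.0001,0.004,0,0]]';python3 -m jog '[[0,0,0,0.0001,0.003,0,0],[0,0,0,0.0001,0.003,0,0]]'; python3 -m jog '[[0,0,0,0.0001,0.003,0,0],[0,0,0,0.0001,0.003,0,0]]'
```

```text
time_s: 23.22
position: [0.6228, 0.1074, 0.0808]
tool_rot: [[-0.999, 0.036, 0.004], [0.036, 0.999, -0.004], [-0.004, -0.004, -1.0]]
ft_force: [1.1, -11.3, 5.1]
grip_width: 0.0126
gripper_force: 60.6
time_s: 23.48
position: [0.623, 0.1153, 0.0808]
tool_rot: [[-0.999, 0.036, 0.004], [0.036, 0.999, -0.004], [-0.004, -0.004, -1.0]]
ft_force: [1.0, -11.9, 4.9]
grip_width: 0.0125
gripper_force: 60.5
time_s: 23.72
position: [0.6232, 0.1212, 0.0808]
tool_rot: [[-0.999, 0.036, 0.004], [0.036, 0.999, -0.005], [-0.004, -0.004, -1.0]]
ft_force: [2.2, -12.9, 3.4]
grip_width: 0.0125
gripper_force: 60.5
time_s: 23.98
position: [0.6234, 0.1271, 0.0808]
tool_rot: [[-0.999, 0.036, 0.005], [0.036, 0.999, -0.005], [-0.005, -0.004, -1.0]]
ft_force: [2.9, -12.0, 4.1]
grip_width: 0.0128
gripper_force: 60.5
```

```bash
python3 -m jog '[[0,0,0,0,0.002,0,0],[0,0,0,0,0.002,0,0]]' | grep -E 'pos|ft_'; python3 -m jog '[[0,0,0,0,0.002,0,0]]'| grep -E 'pos|ft_'; python3 -m jog '[[0,0,0,0,0.002,0,0]]'| grep -E 'pos|ft_'; python3 -m jog '[[0,0,0,0,0.002,0,0]]'| grep -E 'pos|ft_'
```

```text
position: [0.6235, 0.1311, 0.0808]
ft_force: [2.9, -11.1, 4.4]
position: [0.6235, 0.1331, 0.0808]
ft_force: [1.2, -12.4, 4.5]
position: [0.6236, 0.1351, 0.0808]
ft_force: [1.7, -12.2, 5.4]
position: [0.6236, 0.1371, 0.0808]
ft_force: [1.9, -12.4, 5.3]
```

```bash
for i in 1; do python3 -m jog '[[0,0,0,0,0.002,0,0]]' | grep -E 'pos|ft_'; python3 -m jog '[[0,0,0,0,0.002,0,0]]'| grep -E 'pos|ft_'; python3 -m jog '[[0,0,0,0,0.002,0,0]]'| grep -E 'pos|ft_'; done; python3 - <<'E'
from h import *
d=snap('scene');W=d['pixels'];T=snap('side')['pixels']
cv2.imwrite('pics/c6.png',np.hstack([cv2.resize(W[215:305,295:455],(480,270),interpolation=2),cv2.resize(T[255:390,150:260],(320,390),interpolation=2)[:270]])[:,:,::-1])
E
```

```text
position: [0.6237, 0.1391, 0.0807]
ft_force: [1.7, -11.7, 5.2]
position: [0.6237, 0.1411, 0.0808]
ft_force: [1.4, -11.5, 4.3]
position: [0.6238, 0.1431, 0.0808]
ft_force: [2.3, -11.8, 4.4]
```

View pics/c6.png

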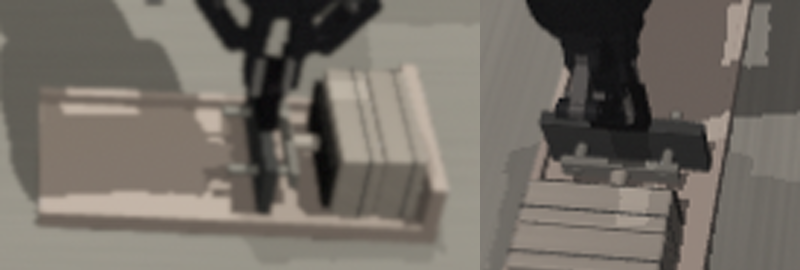

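The picture shows both tins packed together and close to the end wall, with the pad touching them. I'll continue in small steps and watch the force.

```bash
python3 -m jog '[[0,0,0,0,0.0015,0,0]]' | grep -E 'pos|ft_'; python3 -m jog '[[0,0,0,0,0.0015,0,0]]'| grep -E 'pos|ft_'; python3 -m jog '[[0,0,0,0,0.0015,0,0]]'| grep -E 'pos|ft_';python3 -m jog '[[0,0,0,0,0.0015,0,0]]'| grep -E 'pos|ft_'
```

```text
position: [0.6239, 0.1445, 0.0808]
ft_force: [1.0, -12.2, 5.5]
position: [0.6239, 0.146, 0.0808]
ft_force: [1.6, -12.6, 5.4]
position: [0.6239, 0.1474, 0.0808]
ft_force: [1.6, -13.7, 5.4]
position: [0.624, 0.1487, 0.0808]
ft_force: [1.5, -14.3, 5.3]
```

```bash
python3 -m jog '[[0,0,0,0,0.0015,0,0]]' | grep -E 'pos|ft_'; python3 -m jog '[[0,0,0,0,0.0015,0,0]]'| grep -E 'pos|ft_'; python3 -m jog '[[0,0,0,0,0.0015,0,0]]'| grep -E 'pos|ft_'
```

```text
position: [0.624, 0.1501, 0.0808]
ft_force: [1.1, -16.4, 5.5]
position: [0.624, 0.1514, 0.0808]
ft_force: [1.1, -16.2, 5.5]
position: [0.6241, 0.1528, 0.0808]
ft_force: [0.9, -16.5, 5.8]
```

```bash
python3 -m jog '[[0,0,0,0,0.0012,0,0]]' | grep -E 'pos|ft_'; python3 -m jog '[[0,0,0,0,0.0008,0,0]]'| grep -E 'pos|ft_'
```

```text
position: [0.6241, 0.1539, 0.0808]
ft_force: [0.1, -17.2, 7.2]
position: [0.6241, 0.1546, 0.0808]
ft_force: [0.8, -16.4, 5.5]
```

```bash
python3 -m jog '[[0,0,0,0,0.0006,0,0]]' | grep -E 'pos|ft_'; python3 -m jog '[[0,0,0,0,0,0,0],[0,0,0,0,0,0,40],[0,0,0,0,0,0,40],[0,0,0,0,0,0,40]]'; python3 -m jog '[[0,0,0,0,0,-0.02,40],[0,0,0,0,0,-0.04,40],[0,0,0,0,0,-0.05,40],[0,0,0,0.05,0,-0.05,40],[0,0,0,0.06,0,0,40],[0,0,0,0,0,0,40]]'; python3 - <<'E'
from h import *
np.set_printoptions(precision=4,suppress=True)
W=snap('wrist');T=snap('side')['pixels'];S=snap('scene')['pixels']
cv2.imwrite('pics/c7.png',np.hstack([cv2.resize(W['pixels'],(480,360)),np.vstack([cv2.resize(S[160:310,80:450],(320,130)),cv2.resize(T[230:380,150:290],(320,230))[:230]])])[:,:,::-1])
E
```

```text
position: [0.6241, 0.1551, 0.0808]
ft_force: [0.7, -17.7, 5.5]
time_s: 26.82
position: [0.6227, 0.1592, 0.0791]
tool_rot: [[-0.999, 0.035, 0.0], [0.035, 0.999, 0.0], [-0.0, 0.0, -1.0]]
ft_force: [-0.0, -0.5, 0.2]
grip_width: 0.0338
gripper_force: 0.0
time_s: 27.58
position: [0.5144, 0.1633, 0.2335]
tool_rot: [[-0.999, 0.034, -0.002], [0.034, 0.999, -0.0], [0.002, -0.0, -1.0]]
ft_force: [0.1, 0.2, 1.4]
grip_width: 0.0345
gripper_force: 0.0
```

View pics/c7.png

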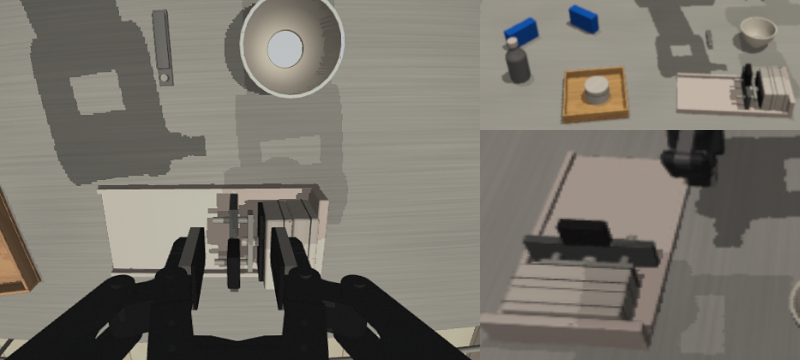

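Both tins are flush against the wall with the pad on them, the round tin is in the tray and the bystanders haven't moved. One check that the release didn't push the keeper on (expected handle y about .156).

```bash
python3 - <<'E'
from h import *
np.set_printoptions(precision=4,suppress=True)
W=load('wrist');g=cv2.cvtColor(W['pixels'],cv2.COLOR_RGB2GRAY)
for r in (290,305,320): print(r,g[r,255:292].tolist())
for u in(265,273,281): print(u,cast(W,[(u,305)],.101)[0])
E
```

```text
290 [118, 117, 118, 117, 117, 118, 118, 118, 119, 111, 72, 10, 15, 16, 18, 16, 14, 16, 17, 13, 18, 16, 17, 16, 40, 82, 96, 94, 95, 94, 94, 93, 94, 78, 122, 148, 146]
305 [145, 145, 144, 145, 145, 147, 129, 98, 101, 81, 19, 28, 29, 29, 28, 29, 30, 29, 30, 32, 29, 28, 30, 25, 30, 102, 127, 124, 127, 127, 127, 129, 102, 95, 135, 148, 147]
320 [186, 187, 186, 186, 187, 185, 186, 187, 190, 156, 40, 21, 28, 29, 28, 29, 29, 30, 30, 31, 29, 31, 29, 25, 44, 148, 186, 182, 181, 185, 186, 186, 185, 186, 186, 186, 186]
265 [0.6118 0.1494 0.101 ]
273 [0.6121 0.1564 0.101 ]
281 [0.6123 0.1635 0.101 ]
```

```bash
python3 -c "
from rig import job
print(job.close_job())"
```

```text
the job is handed in; nothing more can be done
None
```

The job is handed in at about 28 s: the round tin stands in the tray, both rectangular tins are packed flush against the end wall, and I estimate the pad holds them at about 6 N (17.7 N at the hand while sliding, about 11.7 N of it drag); the handle reads y ≈ .156 m after letting go, as expected, and the bowl, clipper and bottle were left alone.

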